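# Set the polariser ring and take a picture

### The arm

A 6-joint arm with a two-finger parallel gripper is mounted at the origin on the work surface. World frame = base frame: x ahead of the robot, y to its left, z up, the work surface at z = 0. Lengths are in m, angles in rad, forces in N, time in s.
With the tool pointing down it reaches from about 0.3 to 0.85 m from the base axis. Payload 4.2 kg.
Tool frame: the origin (TCP) lies at the very end of the fingers, on their centre line; the grasp point (between the pads) lies 19 mm behind it; z points along the fingers, y is the line along which they close (so a half turn about z gives the same grasp; the last joint's range is limited). The gripper opens to 91 mm and grips with 3 to 60 N. Pads are 32 mm wide; open, the fingers measure 118 mm over their backs; the gripper's body (76 mm by 178 mm) begins 60 mm behind the grasp point.
Start: joints at [-1.232, 0.32, 1.565, -0, 1.257, -0.02], TCP at [0.202, -0.538, 0.214] pointing down, gripper open.
Joint ranges: [-3.11, 3.11], [-0.84, 2.01], [0.21, 2.61], [-1.34, 4.49], [0.05, 2.63], [-2.56, 2.56]. Speed limits (rad/s): [2.57, 2.57, 3.14, 3.14, 3.14, 3.14].

### API

Orientations are given as a unit quaternion [w, x, y, z].
In Python, from plant import telemetry, viewer, arm gives the robot as it stands.
- The arm moves only by the tool apply_moves, never from a script. Its argument "plan" is a list of rows, each a list of 7 numbers: the shift along the tool's x, y, z in mm, then the turn, a rotation vector about the tool's x, y, z in degrees, then the opening, from 0 (shut) to 1 (fully open). In form: [[dx, dy, dz, rx, ry, rz, jaw], ...]. A call has 1 to 20 rows; each row is the pose to reach, as a shift and turn from the pose commanded when the call began, along the tool's axes at that moment; what a row does not reach only later rows make up. A row lasts 1/8 s, in which the tool goes at most 62.5 mm and 10.7 degrees, less where a joint would pass 70% of its speed; a pose out of reach is approached as far as the arm can. A call with a gripper value outside its range is refused whole. The fingers move at their own pace and stop on an object; the grip force is fixed at half the most. Time passes only in rows, so rows that repeat a pose let the fingers close. It gives the time, the measured TCP pose, the force, the opening and the grip force at its end, in the units of the state.
- telemetry.observe(): the state, without advancing time (a new reading comes with each control period).
- viewer.snapshot(name): name is "side" or "top"; returns a dict with "frame" (384x512x3 uint8, red, green, blue), "camera_matrix" (3x3 intrinsics, pixels), "dist" ([k1, k2, p1, p2, k3] as OpenCV has them; the pictures are not rectified), "rvec" (rotation vector, rad) and "tvec" (3), from world to camera coordinates, as OpenCV has them. Camera axes: x right, y down, z forward; pixel columns grow to the right and rows downward; lengths in m; the calibration is good to about 2 mm. A picture is of the moment at which its call begins. There is no depth.
- arm.finish_job(): hands the job in; it is judged then, once.
The state is a dict: "time_s": time; "q": joint angles; "qvel": joint speeds; "joint_torque": joint torques, N m; "position": TCP position; "eef_rot": TCP orientation; "contact_force": force on the tool from outside, world axes, zero at the start; "wrist_torque": the same for the moment, N m; "grip_width": opening from 0.0 (shut) to 1.0 (fully open); "grip_force": force on a finger pad.
Only numpy, scipy, OpenCV 4.12 (cv2) and the standard library are available. Lean on these libraries where they do the work, as an engineer would, in place of code of your own. Each camera call takes 0.05 s, during which the arm holds its last target. There are 200 camera calls.

### The job

Gently push the finger post of the polariser ring's lever around its arc, without gripping it, until the lever's pointer points at the sharp tip of the pointed clip on the scale, and leave it there. Then press the round push button on the control box to take the picture, and let it come back up. Do not lift or shift the culture dish in the ring or the other things on the bench.

Things in the scene. Friction and masses are not known exactly. Their poses are not given: they have to be found in the camera images.
- ring_centre (a point): point on the vertical axis of the black polariser ring (120 mm across, top 63 mm above the bench) in the middle of the white light base (a fixed slab, 240 x 240 x 50 mm, its top covered by a round aluminium scale disc with dark ticks, disc top 52 mm above the bench); 58 mm above the bench
- ring: the black polariser ring with its lever, finger post and pointer, one piece turning about the vertical axis through point ring_centre; origin on that axis at bench height, its -x axis points along the lever (yaw equal to the light base's with the lever at its front). It turns freely all the way round without stops, in either direction, and stays where it is left (about 1.3 N sideways on the post moves it)
- post_top (a point): top centre of the upright black finger post on the ring's lever: 10 mm in diameter, 76 mm from the ring's axis, its top 100 mm above the bench; the flat steel lever under it is 9 mm wide with its top 62 mm above the bench, so the post stands free from 62 to 100 mm
- pointer_tip (a point): outer end of the lever's thin steel pointer (3 mm wide), 92 mm from the ring's axis, straight outward from the post, 58 mm above the bench
- clip_mark (a point): where the pointer's end belongs: the point 92 mm from the ring's axis straight in front of the apex of the pointed clip. The clip is black, arrow-shaped, 20 mm wide, 24 mm long, 5 mm high (its top 57 mm above the bench), fixed on the edge of the scale disc, its sharp end towards the ring's centre. The other black clip, a plain bar 36 mm wide without a tip, marks an old setting and does not matter
- capture_top (a point): top centre of the round white push button, 28 mm across, on the grey control box (80 x 100 x 35 mm, fixed to the bench; a small black dial, 10 mm high, stands beside the button and does nothing). It is pressed straight down against a spring
- capture (a joint): travel of the push button, m: 0 up, about 0.006 fully down, where it takes 5 N; it springs back
- culture_dish: clear culture dish with lid, 55 mm across, 14 mm high, lying loose on the glass in the middle of the ring; origin under its centre
- slide_box: blue plastic slide box, 102 x 82 x 35 mm, loose; origin under its centre
- media_bottle: amber bottle, 64 mm across, 140 mm tall, loose; origin under its centre
- dish_stack: stack of four clear dishes, 90 mm across, 60 mm tall, loose; origin under its centre
- beaker: small glass beaker, 60 mm across, 75 mm tall, loose; origin under its centre
- marker_pen: white pen with black cap, 130 x 14 x 12 mm, loose; origin under its centre
- well_plate: clear flat well plate, 127 x 85 x 13 mm, loose; origin under its centre
Things that resemble listed ones, but are neither listed nor needed, are in the scene too. Leave any green look-alike of the part that bears capture_top alone.

How it is judged:
On the way, in this order (a step that is already met when the one before it is completed fails the run):
1. the pointer is set to the pointed clip and at rest (horizontal distance between pointer_tip and clip_mark below 0.004 m and angular speed of ring below 0.05 rad/s), for 0.3 s.
2. then the push button is pressed (value of joint capture above 0.004 m), for 0.05 s.
At the end, for the whole second after the job is handed in: the end of the lever's pointer is within 4 mm (2.5 degrees) of the clip's mark and at rest, the button is up again, the culture dish is within 6 mm and the other loose things within 15 mm of where they stood (all of step 1 and value of joint capture below 0.0015 m and not (distance of culture_dish from where it was at the start of the episode above 0.006 m) and not (distance of slide_box from where it was at the start of the episode above 0.015 m) and not (distance of media_bottle from where it was at the start of the episode above 0.015 m) and not (distance of dish_stack from where it was at the start of the episode above 0.015 m) and not (distance of beaker from where it was at the start of the episode above 0.015 m) and not (distance of marker_pen from where it was at the start of the episode above 0.015 m) and not (distance of well_plate from where it was at the start of the episode above 0.015 m)); the robot touches nothing.
It fails at once if the culture dish was lifted or shifted by more than 6 mm (distance of culture_dish from where it was at the start of the episode above 0.006 m).
It fails at once if a loose thing on the bench was lifted or shifted by more than 15 mm (distance of any of slide_box, media_bottle, dish_stack, beaker, marker_pen, well_plate from where it was at the start of the episode above 0.015 m).
It fails at once if the ring or its lever was gripped or pushed with more than 20 N (contact force between the fingers and ring above 20 N).
It also fails if it takes over 58 s, if anything falls off the work surface, if the arm or the gripper's body presses on something with over 40 N, if the wrist force passes 120 N, or if a joint passes its speed limit or range.

## Working session

There is one attempt and no reset: what is moved stays moved. The work goes in short steps, Python scripts to look and compute and a tool call to move; the robot and the scene stay as the last step left them, time stands still between calls to the robot, and variables do not carry over. Pictures are saved under pics/ and viewed, at most 10 in all, crops included, and the job is handed in when it is done.

Besides the shell and the picture viewer there is one more tool, called after "Call:" by a JSON object that holds its "op" and its "data". apply_moves: Moves the arm, as the interface text tells. Its arguments: {"type":"object","properties":{"plan":{"type":"array","items":{"type":"array","items":{"type":"number"}}}},"required":["plan"]}

```bash
mkdir -p pics; python3 - <<'E'
from plant import telemetry, viewer
import cv2,pickle
for n in("top","side"):
    s=viewer.snapshot(n); pickle.dump(s,open(n+".pkl","wb"))
    cv2.imwrite(f"pics/{n}0.png",cv2.resize(s["frame"][:,:,::-1],(768,576),interpolation=cv2.INTER_CUBIC))
    print(s["camera_matrix"],s["dist"],s["rvec"],s["tvec"])
print(telemetry.observe())
E
```

```text
[[485.35862547   0.         261.55451473]
 [  0.         485.35862547 195.26908973]
 [  0.           0.           1.        ]] [-0.00993857  0.          0.          0.          0.        ] [ 2.11916027 -2.14595499  0.192509  ] [-0.1444378   0.51689192  1.39989297]
[[350.59302873   0.         252.24731096]
 [  0.         350.59302873 194.46417592]
 [  0.           0.           1.        ]] [0.00683507 0.         0.         0.         0.        ] [ 2.43473545 -0.17897977  0.04650567] [-0.5154104   0.00973654  1.14628172]
{'time_s': 0.1, 'q': array([-1.23199093e+00,  3.20248130e-01,  1.56554067e+00, -1.97869031e-06,
        1.25740160e+00, -1.99927292e-02]), 'qvel': array([ 4.22497031e-05, -5.27377724e-04, -3.07934962e-03,  4.25162190e-04,
        5.49395468e-04, -2.16642996e-04]), 'joint_torque': array([ 7.45602647e-04, -4.13331306e+01, -2.32509220e+01,  7.28800753e-02,
        4.21583815e-02, -4.26188262e-05]), 'position': array([ 0.20176671, -0.53796198,  0.21319913]), 'eef_rot': array([-7.88596020e-04,  9.83950732e-01,  1.78438556e-01, -1.27735885e-04]), 'contact_force': array([-0.5711593 ,  0.4503643 ,  1.25782911]), 'wrist_torque': array([0.01257578, 0.01020145, 0.01064902]), 'grip_force': 0.0, 'grip_width': 0.9975290084649228}
```

View pics/top0.png

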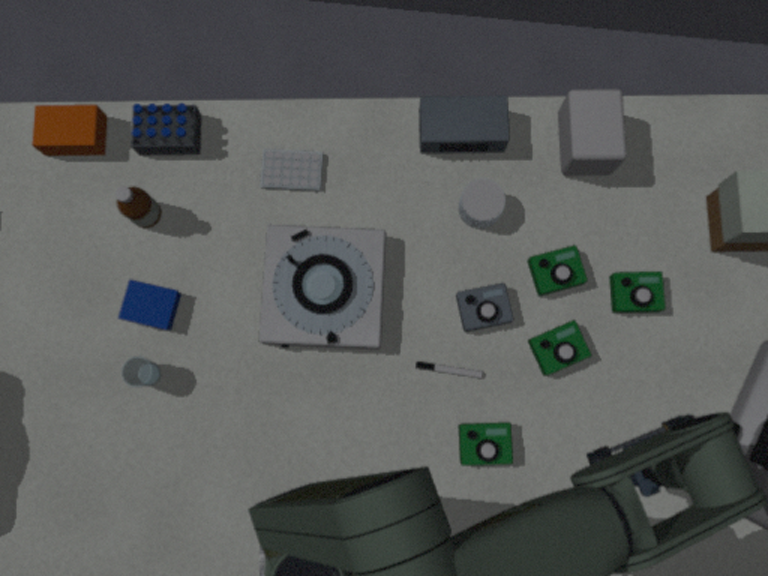

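View pics/side0.png

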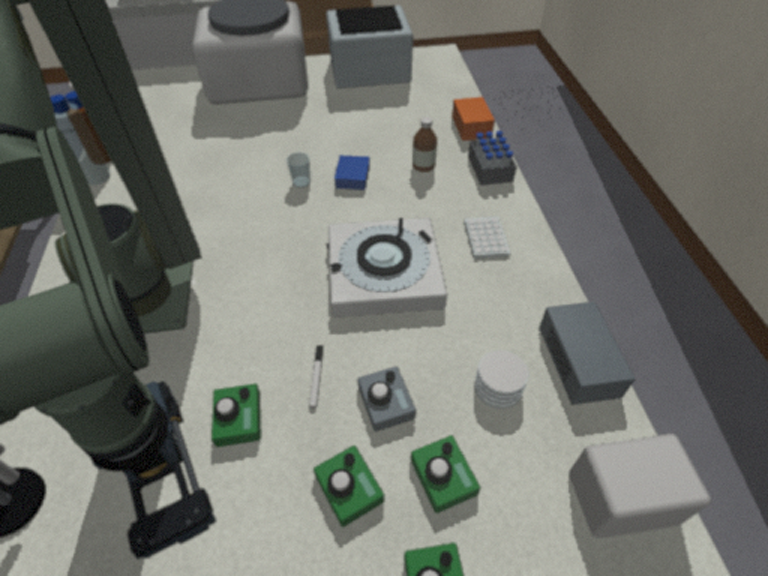

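The top view shows the ring at about (322,283), the post and lever at (292,259), the bar clip at (300,236), the pointed clip at (333,338), and the grey box's button at (487,311). Next I'll enlarge the crops and set up the localisation helper.

```bash
cat > h.py <<'E'
import numpy as np,cv2,pickle
def cam(n): return pickle.load(open(n+".pkl","rb"))
def ray(s,uv,z):
    R=cv2.Rodrigues(np.array(s["rvec"]))[0]; t=np.array(s["tvec"]).ravel()
    p=cv2.undistortPoints(np.array([[uv]],float),s["camera_matrix"],np.array(s["dist"]))[0,0]
    d=R.T@np.array([*p,1]); c=-R.T@t
    return c+d*(z-c[2])/d[2]
def proj(s,P): return cv2.projectPoints(np.array(P,float).reshape(-1,3),np.array(s["rvec"]),np.array(s["tvec"]),s["camera_matrix"],np.array(s["dist"]))[0][:,0]
E
python3 - <<'E'
from h import *
a=cam("top")["frame"][140:240,165:265]; b=cam("side")["frame"][138:218,212:302]
a=cv2.resize(a,(600,600),interpolation=cv2.INTER_CUBIC)[...,::-1]
cv2.imwrite("pics/c1.png",np.clip(a*1.5,0,255))
b=cv2.resize(b,(675,600),interpolation=cv2.INTER_CUBIC)[...,::-1]
cv2.imwrite("pics/c2.png",np.clip(b*1.3,0,255))
s=cam("top")
for n,u,z in[("ring",(322,283),.063),("post",(292,259),.1),("clip",(333,338),.057),("btn",(487,311),.045)]:
    print(n,ray(s,np.array(u)/1.5,z))
E
```

```text
ring [ 0.53340566 -0.01285645  0.063     ]
post [0.57403831 0.04166268 0.1       ]
clip [ 0.42524446 -0.03413811  0.057     ]
btn [ 0.47649183 -0.33779092  0.045     ][ WARN:0@0.018] global loadsave.cpp:1063 imwrite_ Unsupported depth image for selected encoder is fallbacked to CV_8U.
```

View pics/c1.png

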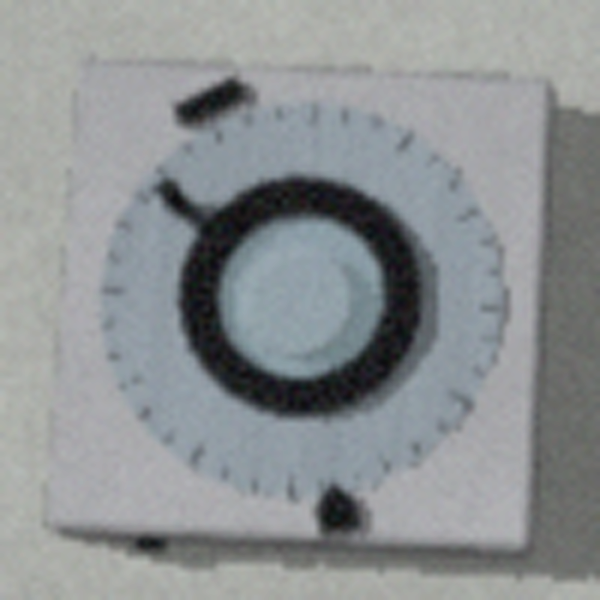

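View pics/c2.png

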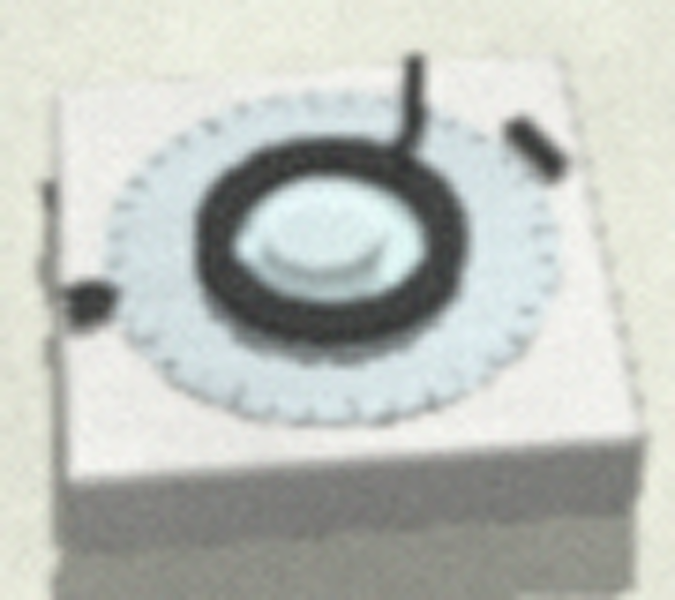

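The crops show the post top at c1 (165,187), the ring centre near (301,297), and the pointed clip around (339,510) with its apex facing the ring. Next, the centroids, to sub-pixel accuracy.

```bash
cat >> h.py <<'E'
def dark_c(s,u,r,thr=.5):
    "weighted centroid of the dark blob near pixel u"
    g=s["frame"].astype(float).mean(2); x0,y0=int(round(u[0])),int(round(u[1]))
    Y,X=np.mgrid[y0-r:y0+r+1,x0-r:x0+r+1]; p=g[Y,X]; bg=np.percentile(p,75)
    w=np.clip((bg-p)/(bg-p.min())-.35,0,None); return np.array([(w*X).sum(),(w*Y).sum()])/w.sum()
def ringfit(s,c0,z=.063):
    "fit centre: project 60 mm circle, maximise edge contrast"
    from scipy.optimize import minimize
    g=cv2.GaussianBlur(s["frame"].astype(np.float32).mean(2),(0,0),.8)
    th=np.linspace(0,2*np.pi,180,endpoint=False)
    def f(c):
        v=[]
        for r in(.0655,.0545):
            q=proj(s,np.c_[c[0]+r*np.cos(th),c[1]+r*np.sin(th),th*0+z]).astype(np.float32)
            v.append(cv2.remap(g,q[:,:1],q[:,1:],cv2.INTER_CUBIC).ravel())
        return -np.median(np.clip(v[0]-v[1],-100,100))-.5*np.mean(v[0]-v[1])
    return minimize(f,c0,method="Nelder-Mead",options=dict(initial_simplex=np.array(c0)+np.array([[-.005,-.003],[.006,0],[0,.006]]))).x
E
python3 - <<'E'
from h import *
T,S=cam("top"),cam("side")
for n,s,u,uc in(("top",T,(165+339/6,140+508/6),(165+165/6,140+187/6)),("side",S,(212+90/7.5,138+303/7.5),(212+415/7.5,138+62/7.5))):
    c=ringfit(s,(.532,-.013)); k=ray(s,dark_c(s,u,5),.057)
    p=ray(s,np.array(uc)-(.4 if 0 else 0),.1)
    d=k[:2]-c; e=p[:2]-c
    print(n,c,"clip",k,np.hypot(*d),np.degrees(np.arctan2(d[1],d[0])),"post",p,np.hypot(*e),np.degrees(np.arctan2(e[1],e[0])))
# button: bright disc
for n,s,u in(("top",T,(487/1.5,311/1.5)),("side",S,(379/1.5,391/1.5))):
    g=s["frame"].astype(float).mean(2);x,y=map(round,u);Y,X=np.mgrid[y-8:y+9,x-8:x+9]
    w=np.clip(g[Y,X]-(g[Y,X].max()*.8),0,None);q=[(w*X).sum()/w.sum(),(w*Y).sum()/w.sum()]
    print(n,q,[ray(s,q,z).round(4) for z in(.04,.045,.05)])
E
```

```text
top [ 0.53313133 -0.01394227] clip [ 0.42611327 -0.03075789  0.057     ] 0.10833111448391831 -171.0701923326064 post [0.57855103 0.04796831 0.1       ] 0.07678456006596514 53.734959612014734
side [ 0.53019853 -0.01314205] clip [ 0.42378696 -0.03166123  0.057     ] 0.1080110252345456 -170.12749448914428 post [0.57856608 0.04674799 0.1       ] 0.07698205777833689 51.075454102163334
top [np.float64(324.6026413345691), np.float64(206.56325301204822)] [array([ 0.4796, -0.3384,  0.04  ]), array([ 0.4788, -0.3377,  0.045 ]), array([ 0.4781, -0.337 ,  0.05  ])]
side [np.float64(252.71994364433309), np.float64(258.902890836986)] [array([ 0.4761, -0.325 ,  0.04  ]), array([ 0.4758, -0.3278,  0.045 ]), array([ 0.4755, -0.3307,  0.05  ])]
```

```bash
cat >> h.py <<'E'
from scipy.spatial.transform import Rotation as Ro
C=np.array([.5317,-.0135])
def pose(o):
    q=o["eef_rot"]; return np.array(o["position"]),Ro.from_quat([q[1],q[2],q[3],q[0]])
def row(o,xyz,yaw):
    p,R=pose(o); T=Ro.from_euler("z",yaw,degrees=True)*Ro.from_euler("x",180,degrees=True)
    d=R.inv().apply(np.array(xyz)-p)*1000; r=(R.inv()*T).as_rotvec(degrees=True)
    return [*d.round(1),*r.round(1)]
def push(phi,back,z=.072):
    a=np.radians(phi); r=np.array([np.cos(a),np.sin(a)]); t=np.array([-r[1],r[0]])
    return [*(C+.076*r-back*t),z],phi
E
python3 - <<'E'
from h import *
from plant import telemetry
o=telemetry.observe()
for z in(.2,.125): print(push(52,.045,z),row(o,*push(52,.045,z)))
E
```

```text
([np.float64(0.6139507560370525), np.float64(0.01868405088445625), 0.2], 52) [np.float64(581.4), np.float64(-376.4), np.float64(13.8), np.float64(-0.1), np.float64(-0.0), np.float64(-31.4)]
([np.float64(0.6139507560370525), np.float64(0.01868405088445625), 0.125], 52) [np.float64(581.4), np.float64(-376.3), np.float64(88.8), np.float64(-0.1), np.float64(-0.0), np.float64(-31.4)]
```

Call:
{"op": "apply_moves", "data": {"plan": [[50,-32,10,0,0,-5,0],[100,-65,14,0,0,-10,0],[150,-97,14,0,0,-15,0],[200,-130,14,0,0,-20,0],[250,-162,14,0,0,-25,0],[300,-194,14,0,0,-31,0],[350,-227,14,0,0,-31,0],[400,-259,14,0,0,-31,0],[450,-291,14,0,0,-31,0],[500,-324,14,0,0,-31,0],[545,-353,14,0,0,-31,0],[581,-376,14,0,0,-31,0],[581,-376,14,0,0,-31,0],[581,-376,14,0,0,-31,0]]}}

```text
time_s: 1.85
position: [0.6132, 0.0173, 0.1993]
eef_rot: [-0.0, 0.9, 0.435, -0.001]
contact_force: [1.3, 0.2, -0.2]
grip_width: 0.003
grip_force: 0.0
```

```bash
python3 - <<'E'
from h import *
from plant import telemetry,viewer
o=telemetry.observe(); print(o["time_s"],o["position"],o["grip_width"])
for b,z in((.045,.072),(.035,.072),(.030,.072)): print(row(o,*push(52,b,z)))
s=viewer.snapshot("side"); pickle.dump(s,open("side1.pkl","wb"))
cv2.imwrite("pics/s1.png",cv2.resize(s["frame"][100:240,180:340,::-1],(640,560),interpolation=cv2.INTER_CUBIC))
E
```

```text
1.85 [0.61319702 0.01734831 0.19931777] 0.0029226423865882025
[np.float64(1.7), np.float64(-0.1), np.float64(127.3), np.float64(-0.1), np.float64(0.1), np.float64(-0.4)]
[np.float64(1.6), np.float64(-10.1), np.float64(127.3), np.float64(-0.1), np.float64(0.1), np.float64(-0.4)]
[np.float64(1.6), np.float64(-15.1), np.float64(127.3), np.float64(-0.1), np.float64(0.1), np.float64(-0.4)]
```

View pics/s1.png

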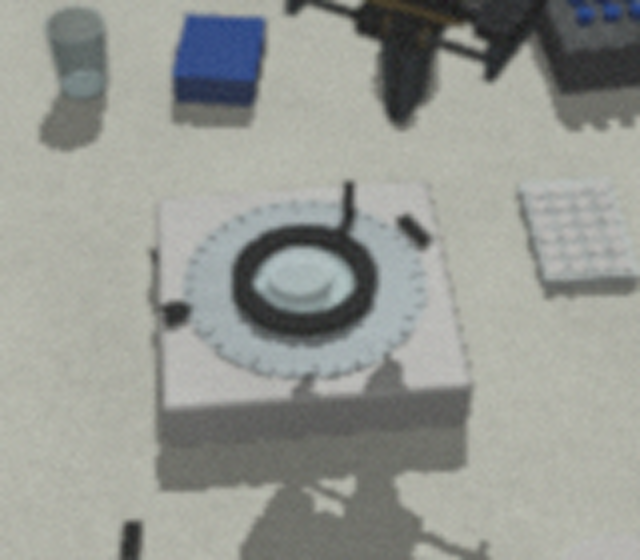

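The gripper tip is clear of the post, on its clockwise side (tip at 400,120 but high up, post at 348,185). I can go down here.

Call:
{"op": "apply_moves", "data": {"plan": [[2,0,30,0,0,0,0],[2,0,60,0,0,0,0],[2,0,90,0,0,0,0],[2,0,110,0,0,0,0],[2,0,120,0,0,0,0],[2,0,127,0,0,0,0],[2,0,127,0,0,0,0]]}}

```text
time_s: 2.78
position: [0.6152, 0.0189, 0.0732]
eef_rot: [0.0, 0.901, 0.435, 0.0]
contact_force: [-0.7, -0.1, 0.8]
grip_width: 0.005
grip_force: 0.0
```

```bash
python3 - <<'E'
from h import *
from plant import telemetry
o=telemetry.observe(); print(o["position"],o["contact_force"])
print([[float(round(v,1)) for v in row(o,*push(p,b))] for p,b in[(52,.037),(52,.031),(52,.027),(52,.0225),(52,.0185)]+[(52+5*i,.0185) for i in range(1,16)]])
E
```

```text
[0.61515713 0.01891906 0.07316037] [-0.70373539 -0.10436432  0.77148953]
[[-1.0, -8.8, 1.2, 0.0, -0.0, -0.5], [-1.0, -14.8, 1.2, 0.0, -0.0, -0.5], [-1.1, -18.8, 1.2, 0.0, -0.0, -0.5], [-1.1, -23.3, 1.2, 0.0, -0.0, -0.5], [-1.1, -27.3, 1.2, 0.0, -0.0, -0.5], [0.1, -34.0, 1.2, 0.0, -0.0, -5.5], [0.8, -40.8, 1.1, 0.0, -0.0, -10.5], [0.9, -47.6, 1.1, 0.0, -0.0, -15.5], [0.4, -54.4, 1.1, 0.0, -0.0, -20.5], [-0.7, -61.2, 1.1, 0.0, -0.0, -25.5], [-2.4, -67.8, 1.1, 0.0, -0.0, -30.5], [-4.7, -74.2, 1.1, 0.0, 0.0, -35.5], [-7.5, -80.4, 1.1, 0.0, 0.0, -40.5], [-10.8, -86.4, 1.1, 0.0, 0.0, -45.5], [-14.7, -92.0, 1.1, 0.0, 0.0, -50.5], [-19.0, -97.3, 1.1, 0.0, 0.0, -55.5], [-23.7, -102.2, 1.1, 0.0, 0.0, -60.5], [-28.9, -106.6, 1.1, 0.0, 0.0, -65.5], [-34.5, -110.6, 1.1, 0.0, 0.0, -70.5], [-40.3, -114.1, 1.1, 0.0, 0.0, -75.5]]
```

Call:
{"op": "apply_moves", "data": {"plan": [[-1,-9,1,0,0,0,0],[-1,-15,1,0,0,0,0],[-1,-19,1,0,0,0,0],[-1,-23,1,0,0,0,0],[-1,-27,1,0,0,-0.5,0],[0,-34,1,0,0,-5.5,0],[1,-41,1,0,0,-10.5,0],[1,-47.5,1,0,0,-15.5,0],[0.5,-54.5,1,0,0,-20.5,0],[-0.5,-61,1,0,0,-25.5,0],[-2.5,-68,1,0,0,-30.5,0]]}}

```text
time_s: 4.15
position: [0.5611, 0.0598, 0.0721]
eef_rot: [0.001, 0.753, 0.658, 0.001]
contact_force: [2.0, 0.5, -2.0]
grip_width: 0.001
grip_force: 0.8
```

```bash
cat > n.py <<'E'
import sys
from h import *
from plant import telemetry
o=telemetry.observe(); print(o["time_s"],o["position"],o["contact_force"])
a,b,st,back=map(float,sys.argv[1:5])
print([[float(v) for v in row(o,*push(p,back))] for p in np.arange(a,b+.01,st)])
E
python3 n.py 87 165 5 .0185
python3 - <<'E'
from h import *
from plant import viewer
s=viewer.snapshot("side"); 
cv2.imwrite("pics/s2.png",cv2.resize(s["frame"][100:240,180:340,::-1],(640,560),interpolation=cv2.INTER_CUBIC))
E
```

```text
4.15 [0.56107467 0.05983434 0.07209192] [ 1.98237192  0.52773868 -1.96578571]
[[0.6, -7.1, 0.1, 0.1, -0.0, -4.8], [1.4, -13.9, 0.1, 0.1, -0.0, -9.8], [1.6, -20.7, 0.0, 0.1, -0.0, -14.8], [1.1, -27.5, 0.0, 0.1, -0.0, -19.8], [0.1, -34.2, 0.0, 0.1, -0.0, -24.8], [-1.5, -40.9, 0.0, 0.1, 0.0, -29.8], [-3.6, -47.3, -0.0, 0.1, 0.0, -34.8], [-6.4, -53.6, -0.0, 0.1, 0.0, -39.8], [-9.6, -59.6, -0.0, 0.1, 0.0, -44.8], [-13.4, -65.3, -0.1, 0.1, 0.0, -49.8], [-17.7, -70.6, -0.1, 0.1, 0.0, -54.8], [-22.4, -75.5, -0.1, 0.1, 0.0, -59.8], [-27.5, -80.1, -0.1, 0.1, 0.0, -64.8], [-33.0, -84.1, -0.1, 0.1, 0.1, -69.8], [-38.8, -87.7, -0.1, 0.1, 0.1, -74.8], [-44.9, -90.7, -0.1, 0.1, 0.1, -79.8]]
```

View pics/s2.png

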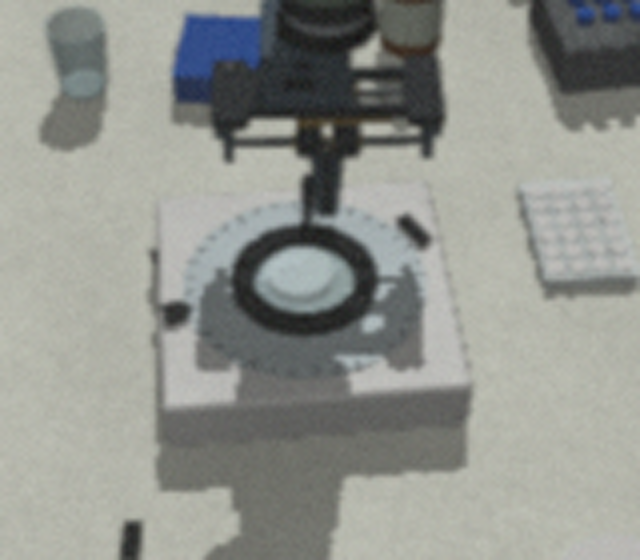

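The post (about 307,180) is now ahead of the fingers and turning with them. I'll keep going.

Call:
{"op": "apply_moves", "data": {"plan": [[0.5,-7,0,0,0,-5,0],[1.5,-14,0,0,0,-10,0],[1.5,-20.5,0,0,0,-15,0],[1,-27.5,0,0,0,-20,0],[0,-34,0,0,0,-25,0],[-1.5,-41,0,0,0,-30,0],[-3.5,-47.5,0,0,0,-35,0],[-6.5,-53.5,0,0,0,-40,0],[-9.5,-59.5,0,0,0,-45,0],[-13.5,-65.5,0,0,0,-50,0],[-17.5,-70.5,0,0,0,-55,0],[-22.5,-75.5,0,0,0,-60,0],[-27.5,-80,0,0,0,-65,0],[-33,-84,0,0,0,-70,0],[-39,-87.5,0,0,0,-75,0],[-39,-87.5,0,0,0,-75,0]]}}

```text
time_s: 6.2
position: [0.4683, 0.0329, 0.0721]
eef_rot: [0.0, 0.2, 0.98, 0.0]
contact_force: [0.4, 0.8, -0.2]
grip_width: 0.004
grip_force: 0.0
```

```bash
python3 n.py 162 178 3 .0185
python3 - <<'E'
from h import *
from plant import viewer
o=[]
for n in("side","top"):
    s=viewer.snapshot(n); pickle.dump(s,open(n+"2.pkl","wb"))
    f=s["frame"][100:240,180:340] if n=="side" else s["frame"][130:250,155:275]
    o.append(cv2.resize(f[...,::-1],(400,400),interpolation=cv2.INTER_CUBIC))
cv2.imwrite("pics/s3.png",np.hstack(o))
E
```

```text
6.2 [0.46830312 0.0328543  0.07212994] [ 0.40805273  0.75140449 -0.2215741 ]
[[0.8, -6.1, 0.1, 0.0, 0.0, -5.1], [1.4, -10.2, 0.1, 0.0, 0.0, -8.1], [1.6, -14.2, 0.1, 0.0, 0.0, -11.1], [1.7, -18.3, 0.1, 0.0, 0.0, -14.1], [1.6, -22.4, 0.1, 0.0, 0.0, -17.1], [1.2, -26.5, 0.1, 0.0, 0.0, -20.1]]
```

View pics/s3.png

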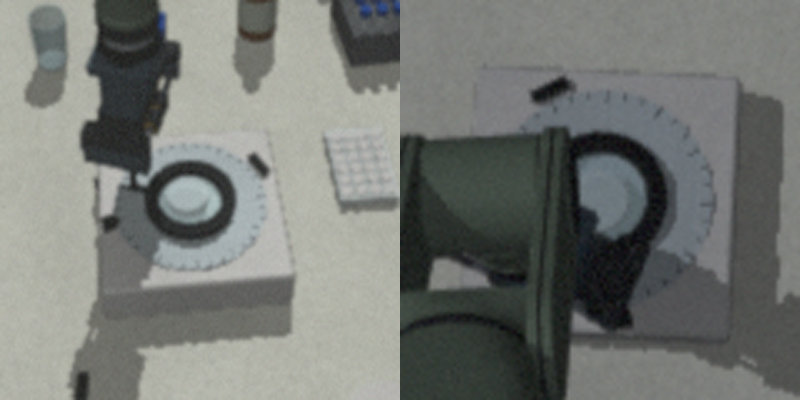

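In the side view the lever and post base are at about (133,187), still ahead of the fingers and short of the clip at (110,223). The arm hides the lever in the top view.

```bash
python3 - <<'E'
from h import *
s=cam("side2")
f=s["frame"][145:190,205:260]
cv2.imwrite("pics/c4.png",np.clip(cv2.resize(f[...,::-1],(660,540),interpolation=cv2.INTER_CUBIC).astype(float)*1.5,0,255).astype(np.uint8))
for phi in (150,155,160,165,170,189.4):
    a=np.radians(phi);r=np.array([np.cos(a),np.sin(a)]);
    q=proj(s,[[*(C+.076*r),.1],[*(C+.076*r),.062],[*(C+.092*r),.058]])
    print(phi,((q-[205,145])*12).round().tolist())
E
```

```text
150 [[346.0, 115.0], [353.0, 217.0], [301.0, 213.0]]
155 [[337.0, 132.0], [344.0, 233.0], [290.0, 232.0]]
160 [[330.0, 149.0], [337.0, 250.0], [281.0, 252.0]]
165 [[325.0, 166.0], [333.0, 267.0], [275.0, 273.0]]
170 [[322.0, 184.0], [330.0, 285.0], [272.0, 294.0]]
189.4 [[331.0, 252.0], [340.0, 353.0], [282.0, 377.0]]
```

View pics/c4.png

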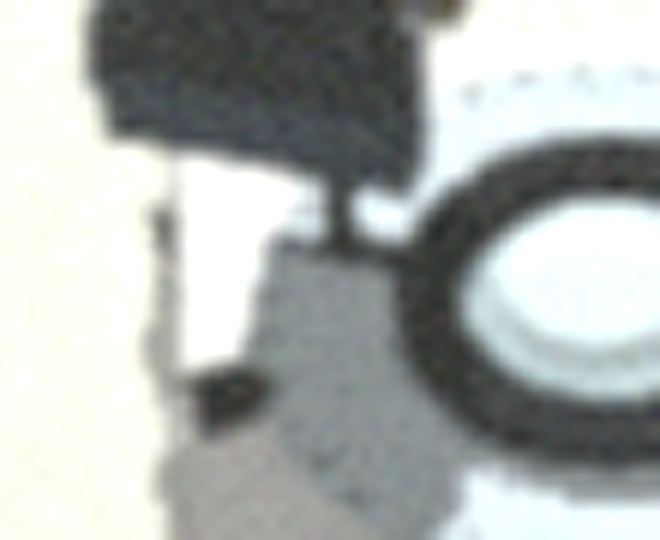

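The post base at (340,240) in the crop fits φ≈157°, which matches the commanded value, so the model holds. The target is 189.4°; I'll stop just short of it, moving slowly.

```bash
python3 n.py 160 188.5 4 .0185; python3 n.py 188.5 188.6 1 .0185;  python3 n.py 187 187.1 1 .0185
```

```text
6.3 [0.46824484 0.03302778 0.07196238] [0.06196943 0.39983884 0.33565702]
[[0.3, -3.5, -0.0, -0.0, -0.0, -3.1], [1.1, -8.9, -0.0, -0.0, -0.0, -7.1], [1.5, -14.4, -0.0, -0.0, -0.0, -11.1], [1.6, -19.8, -0.0, -0.0, -0.0, -15.1], [1.3, -25.3, -0.0, -0.0, -0.0, -19.1], [0.6, -30.7, -0.0, -0.0, -0.0, -23.1], [-0.5, -36.1, -0.0, -0.0, -0.0, -27.1], [-2.0, -41.3, -0.0, -0.0, -0.0, -31.1]]
6.3 [0.46824484 0.03302778 0.07196238] [0.06196943 0.39983884 0.33565702]
[[-2.2, -42.0, -0.0, -0.0, -0.0, -31.6]]
6.3 [0.46824484 0.03302778 0.07196238] [0.06196943 0.39983884 0.33565702]
[[-1.6, -40.0, -0.0, -0.0, -0.0, -30.1]]
```

Call:
{"op": "apply_moves", "data": {"plan": [[0.3,-3.5,0,0,0,-3,0],[1,-9,0,0,0,-7,0],[1.5,-14.5,0,0,0,-11,0],[1.5,-20,0,0,0,-15,0],[1.3,-25,0,0,0,-19,0],[0.6,-30.5,0,0,0,-23,0],[-0.3,-35,0,0,0,-26,0],[-1,-37.5,0,0,0,-28,0],[-1.4,-39,0,0,0,-29.5,0],[-1.8,-40.3,0,0,0,-30.5,0],[-2,-41.2,0,0,0,-31,0],[-2.2,-42,0,0,0,-31.6,0],[-2.2,-42,0,0,0,-31.6,0],[-2.2,-42,0,0,0,-31.6,0],[-2.2,-36,0,0,0,-31.6,0],[-2.2,-25,0,0,0,-31.6,0],[-2.2,-25,-30,0,0,-31.6,0],[-2.2,-25,-70,0,0,-31.6,0],[-2.2,-25,-110,0,0,-31.6,0],[-2.2,-25,-130,0,0,-31.6,0]]}}

```text
time_s: 8.8
position: [0.4616, 0.0097, 0.2042]
eef_rot: [0.002, -0.076, 0.997, -0.0]
contact_force: [0.3, 0.5, -0.8]
grip_width: 0.001
grip_force: 0.0
```

```bash
python3 - <<'E'
from h import *
from plant import telemetry
o=telemetry.observe(); print(o["time_s"],o["position"],o["q"],o["contact_force"])
for yaw in(180,150,120,90):print(row(o,[.478,-.336,.2],yaw))
E
```

```text
8.8 [0.46161718 0.00971148 0.20420664] [-3.74189281e-03  1.46306273e-01  1.82532567e+00 -1.98550204e-04
  1.16642068e+00 -1.72609202e+00] [ 0.31115544  0.48241762 -0.80668686]
[np.float64(36.0), np.float64(-344.2), np.float64(4.3), np.float64(-0.0), np.float64(0.2), np.float64(8.7)]
[np.float64(36.0), np.float64(-344.2), np.float64(4.3), np.float64(0.0), np.float64(0.2), np.float64(38.7)]
[np.float64(36.0), np.float64(-344.2), np.float64(4.3), np.float64(0.1), np.float64(0.2), np.float64(68.7)]
[np.float64(36.0), np.float64(-344.2), np.float64(4.3), np.float64(0.1), np.float64(0.2), np.float64(98.7)]
```

Call:
{"op": "apply_moves", "data": {"plan": [[5,-45,4,0,0,6,0],[10,-95,4,0,0,12,0],[15,-145,4,0,0,18,0],[20,-195,4,0,0,24,0],[26,-245,4,0,0,30,0],[31,-295,4,0,0,39,0],[34,-325,4,0,0,39,0],[36,-344,4,0,0,39,0],[36,-344,4,0,0,39,0],[36,-344,4,0,0,39,0]]}}

```text
time_s: 10.05
position: [0.4768, -0.3351, 0.1979]
eef_rot: [-0.0, 0.261, 0.965, 0.0]
contact_force: [-0.1, -0.6, 0.2]
grip_width: 0.003
grip_force: 0.0
```

```bash
python3 - <<'E'
from h import *
from plant import viewer,telemetry
print(telemetry.observe()["position"])
o=[]
for n in("side","top"):
    s=viewer.snapshot(n); pickle.dump(s,open(n+"3.pkl","wb"))
    x,y=proj(s,[.45,-.02,.06])[0].astype(int); f=s["frame"][y-20:y+20,x-20:x+20]
    print(n,x-20,y-20)
    for phi in(186,189.4,192):
        a=np.radians(phi);r=np.array([np.cos(a),np.sin(a)])
        q=proj(s,[[*(C+.076*r),.1],[*(C+.076*r),.062],[*(C+.092*r),.058]]);print(phi,((q-[x-20,y-20])*10).round().tolist())
    o.append(np.clip(cv2.resize(f[...,::-1],(400,400),interpolation=cv2.INTER_CUBIC).astype(float)*1.5,0,255).astype(np.uint8))
cv2.imwrite("pics/s5.png",np.hstack(o))
E
```

```text
[ 0.47679459 -0.33505541  0.19788   ]
side 211 153
186 [[213.0, 120.0], [220.0, 204.0], [171.0, 222.0]]
189.4 [[216.0, 130.0], [223.0, 214.0], [175.0, 234.0]]
192 [[219.0, 138.0], [226.0, 222.0], [179.0, 243.0]]
top 197 196
186 [[194.0, 169.0], [205.0, 187.0], [212.0, 242.0]]
189.4 [[210.0, 167.0], [221.0, 185.0], [231.0, 240.0]]
192 [[222.0, 164.0], [232.0, 182.0], [245.0, 237.0]]
```

View pics/s5.png

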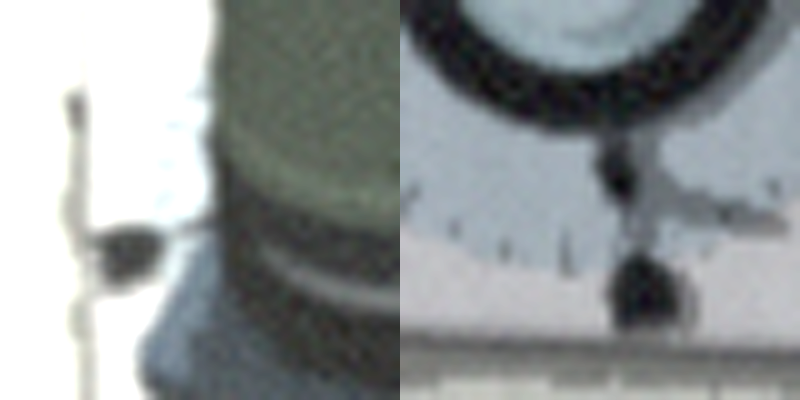

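The top crop shows the post at (615,165), with the thin pointer running down about (632–638, 205–250) to the clip apex at about (637,255). It looks lined up. I'll check the numbers before pressing.

```bash
python3 - <<'E'
from h import *
for n in("top3","top"):
    s=cam(n); c=ringfit(s,(.5325,-.0138)); k=ray(s,dark_c(s,(221.5,225),5,),.057); 
    ang=lambda p:np.degrees(np.arctan2(p[1]-c[1],p[0]-c[0]))%360
    print(n,c,"clip",ang(k))
    if n=="top3":
        g=s["frame"].astype(float).mean(2)
        print(g[208:232,211:229].round().astype(int))
        pc=dark_c(s,(218.4,213.3),3); print(pc)
        for z in(.078,.082,.086): print("post",z,ang(ray(s,pc,z)),np.hypot(*(ray(s,pc,z)[:2]-c)))
E
```

```text
top3 [ 0.53311947 -0.0136106 ] clip 189.17877555268717
[[ 44  31  33  36  35  33  39  30  30  44  54  62  76  87  90  91 108 115]
 [ 81  75  71  72  72  60  46  46  50  71  71  76  92 111 114 113 115 114]
 [112 112 115 112 113  86  53  43  43  69  73  76 110 115 115 115 116 116]
 [116 117 117 117 112  85  44  30  42  64  70  79 109 118 117 113 116 116]
 [117 117 118 116 112  70  32  26  31  56  69  79 103 114 115 116 115 117]
 [115 117 117 117 112  86  38  23  21  39  69  76  80 103 115 115 115 117]
 [115 117 116 118 116 108  57  15  12  40  67  73  75  82 104 106 105 113]
 [116 116 116 116 114 113  77  44  26  47  69  75  75  76  78  79  82 101]
 [116 116 117 118 115 112  97  76  52  59  75  72  76  77  73  75  76  73]
 [113 120 117 116 115 113 112 106  69  75  72  77  85  86  79  74  78  75]
 [116 117 111 116 113 115 116 109  78  85  75  83 106 106  93  88  88  88]
 [114 119 102 113 116 115 114 105  85  77  73  80 110 103 111 112 111 111]
 [116 114  95 113 113 114 113  98  99  78  71  89 110 112 116 117 110 113]
 [117 115  88 109 112 116 115  93  80  51  54  94 107 108 119 121 107 
[... 284 characters left out ...]
 48  81  92 122 127]
 [128 128 129 129 127 127 106  53  24  21  15  20  22  39  80  89 122 126]
 [127 126 124 127 128 127 122  60  27  30  29  34  37  49  81  86 122 125]
 [118 121 119 121 122 120 119  68  42  47  53  50  62  72  82  96 121 124]
 [ 98  99  99 102 101 103 100  83  66  72  74  76  82  97  88 104 114 113]
 [ 66  64  69  70  68  68  73  68  68  68  70  73  75  86  83  88  90  93]
 [ 72  70  71  73  69  67  68  67  69  65  69  67  68  67  65  65  65  71]]
[218.46272695 212.84552952]
post 0.078 189.11977132544152 0.07482475752431803
post 0.082 189.3023233652868 0.0754323469806801
post 0.086 189.48195628805502 0.07604068994317202
top [ 0.5331838  -0.01393054] clip 188.9316240559629
```

Post at about 189.3° and clip at about 189.0°, so it is within tolerance. Now for the button.

Call:
{"op": "apply_moves", "data": {"plan": [[-1,1,40,0,0,0,0],[-1,1,80,0,0,0,0],[-1,1,115,0,0,0,0],[-1,1,135,0,0,0,0],[-1,1,143,0,0,0,0],[-1,1,147,0,0,0,0],[-1,1,149,0,0,0,0],[-1,1,149,0,0,0,0]]}}

```text
time_s: 11.15
position: [0.4781, -0.3353, 0.0512]
eef_rot: [0.0, 0.262, 0.965, 0.0]
contact_force: [-2.6, 3.4, 10.1]
grip_width: 0.008
grip_force: 5.0
```

10 N at z=0.051 suggests the button is at the bottom of its travel, since triangulation put its top near 0.057. I'll confirm by reading the force while rising slowly.

Call:
{"op": "apply_moves", "data": {"plan": [[0,0,-3,0,0,0,0],[0,0,-3,0,0,0,0],[0,0,-3,0,0,0,0]]}}

```text
time_s: 11.52
position: [0.4787, -0.3362, 0.0526]
eef_rot: [0.001, 0.262, 0.965, -0.0]
contact_force: [0.1, 1.3, 3.2]
grip_width: 0.008
grip_force: 2.0
```

Call:
{"op": "apply_moves", "data": {"plan": [[0,0,-2,0,0,0,0],[0,0,-2,0,0,0,0],[0,0,-2,0,0,0,0]]}}

```text
time_s: 11.9
position: [0.4787, -0.3363, 0.054]
eef_rot: [0.001, 0.262, 0.965, -0.0]
contact_force: [2.1, 0.1, 3.5]
grip_width: 0.005
grip_force: 1.6
```

Call:
{"op": "apply_moves", "data": {"plan": [[0,0,-2,0,0,0,0],[0,0,-2,0,0,0,0],[0,0,-2,0,0,0,0]]}}

```text
time_s: 12.28
position: [0.4782, -0.3364, 0.056]
eef_rot: [0.0, 0.262, 0.965, -0.0]
contact_force: [0.9, -1.0, 1.9]
grip_width: 0.007
grip_force: 1.0
```

The force falls off like a spring over about 6 mm, so the button was fully pressed. Next I'll retreat and make a final check.

Call:
{"op": "apply_moves", "data": {"plan": [[0,0,-10,0,0,0,0],[0,0,-50,0,0,0,0],[0,0,-100,0,0,0,0],[0,0,-140,0,0,0,0],[0,0,-140,0,0,0,0],[0,0,-140,0,0,0,0]]}}

```text
time_s: 13.02
position: [0.4772, -0.3355, 0.1952]
eef_rot: [-0.001, 0.262, 0.965, 0.0]
contact_force: [-1.0, 0.1, 0.5]
grip_width: 0.003
grip_force: 0.0
```

```bash
python3 - <<'E'
from h import *
from plant import viewer,arm,telemetry
s=viewer.snapshot("top"); c=ringfit(s,(.5325,-.0138)); p=ray(s,dark_c(s,(218.4,213.3),3),.082)
a=np.degrees(np.arctan2(p[1]-c[1],p[0]-c[0]))%360
print(a,telemetry.observe()["contact_force"])
if abs(a-189.2)<.8: print(arm.finish_job())
E
```

```text
189.55285107532328 [0.2091343  0.50074745 0.02458486]
the job is handed in; nothing more can be done
None
```

The job is handed in, with no verdict shown: the pointer was about 0.5° from the pointed clip's tip by camera (2.5° allowed), the button was pressed fully and released (judged by the force readings), and the arm is clear.

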